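# Feed the incense box onto the scale with the locking slide

## Robot

A 6-joint arm with a two-finger parallel gripper is mounted at the origin on the work surface. World frame = base frame: x ahead of the robot, y to its left, z up, the work surface at z = 0. Lengths are in m, angles in rad, forces in N, time in s.
With the tool pointing down it reaches from about 0.375 to 0.975 m from the base axis. Payload 3.8 kg.
Tool frame: the origin (TCP) lies on the centre line of the jaws, within the pads' length; the fingertips stand 14 mm ahead of it and the grasp point (between the pads) lies 5 mm behind it (bot.finger_overhang is the distance from the TCP to the fingertips, in m); y points along the fingers, x is the direction in which the jaws open and shut, and the axes are right-handed (so a half turn about y gives the same grasp; the last joint's range is limited). The gripper opens to 85 mm and grips with 20 to 120 N. Pads are 22 mm wide; open, the fingers measure 114 mm over their backs; the gripper's body (76 mm by 85 mm) begins 54 mm behind the grasp point. The pads swing forward as they close: fully open they stand 13 mm farther back than shut.
Start: joints at [-1.371, 0.264, 1.604, -0, 1.274, -0.037], TCP at [0.158, -0.656, 0.245] pointing down, gripper open.
Joint ranges: [-2.63, 2.63], [-0.94, 2.18], [0.31, 2.57], [-1.31, 4.45], [0, 2.66], [-2.55, 2.55]. Speed limits (rad/s): [2.57, 2.57, 3.14, 3.14, 3.14, 3.14].

## Interface

Orientations are given as a rotation vector (axis times angle).
In Python, from workcell import readout, read_camera, bot, spotter gives the robot as it stands.
- The arm moves only by the tool jog_arm, never from a script. Its argument "increments" is a list of rows, each a list of 7 numbers: the shift along the tool's x, y, z in m, then the turn, a rotation vector about the tool's x, y, z in rad, then the opening, from 0 (shut) to 1 (fully open). A call has 1 to 10 rows; each row shifts and turns the pose as measured when the row begins, along the tool's axes as they then stand; what a row does not reach is not made up. A row lasts 1/8 s, in which the tool goes at most 62.5 mm and 10.7 degrees, less where a joint would pass 70% of its speed; a pose out of reach is approached as far as the arm can. A call with a gripper value outside its range is refused whole. The fingers move at their own pace and stop on an object; "force" is the grip in N (left out, the last holds). Time passes only in rows, so rows that do not move let the fingers close. It gives the time, the measured TCP pose, the force and the opening at its end, in the units of the state.
- readout.read_state(): the state, without advancing time (a new reading comes with each control period).
- read_camera(name): name is "side" or "top" or "wrist"; returns a dict with "img" (420x560x3 uint8, blue, green, red), "range_z" (420x560 float32, m along the optical axis (not along the pixel's ray), 0 where there is no reading), "fx", "fy", "cx", "cy" (pixels), "world_from_camera" (4x4, takes a point from camera to world coordinates). Camera axes: x right, y down, z forward; pixel columns grow to the right and rows downward; lengths in m; the calibration is good to about 2 mm. A picture is of the moment at which its call begins.
- bot.finish_job(): hands the job in, once; it reports no verdict.
Trained networks look in a picture, given as the dict that the camera call returned (one of the last four; its "shot" number tells which), for a name from the list of things; names that differ only in an ending like _2 or _b are one class to them, and where a whole thing is asked for, a point or a joint stands for the part that bears it (a point fixed in the world has none). Each returns a list of dicts, best first, with "p" (0 to 1); they miss things now and then, are a little off and sometimes report something else, mostly with a low value. They report only what shows in the picture. A call takes as long as a camera call. They do not tell look-alikes from the thing itself.
- spotter.masks_of(picture, thing): "mask" (420x560 bool, what is visible of it) and "location" ([column, row] in pixels, amid what is visible of it).
- spotter.spot_point(picture, thing): "location" ([column, row] in pixels: a listed point, or the origin of a listed thing).
The state is a dict: "time": time; "q": joint angles; "joint_vel": joint speeds; "joint_torque": joint torques, N m; "tool_pos": TCP position; "tcp_rot": TCP orientation; "wrist_force": force on the tool from outside, world axes, zero at the start; "torque": the same for the moment, N m; "width": opening from 0.0 (shut) to 1.0 (fully open).
Only numpy, scipy, OpenCV 4.12 (cv2) and the standard library are available. Lean on these libraries where they do the work, as an engineer would, in place of code of your own. Each camera call takes 0.05 s, during which the arm holds its last target. There are 200 camera calls.

## Task

Press the black lock button on top of the slide carriage with a fingertip and, keeping it held down, push the carriage along its rail right up to the end stop, so that its pusher plate moves the open box of incense sticks onto the weighing pan. Then let the button come up so the carriage locks there, and move the hand clear. Do not touch or lift the box itself, and leave the other things alone.

Things in the scene. Friction and masses are not known exactly. Their poses are not given: they have to be found in the camera images.
- feeder: Box feeder standing on the table: grey bed 310 x 390 x 14 mm high (local x -125..185, y -170..220), fixed. Origin on the table under it; y is the sliding direction (towards the weighing pan and the end stop), z up. A steel slide rail runs along y at local x = -75 with a dark stop block at each end. A white scale head 56 high with a small display closes the +y end (face at local y = 139).
- pad_top (a point): Centre of the top of the lock button: a black ribbed rectangular plate, 44 (x) by 46 (y) mm, on top of the aluminium carriage (60 x 60 mm). Unpressed its top is 58 mm above the table, fully pressed 52 mm; the carriage top around it is at 50 mm. It moves with the button and the carriage. Axes as the feeder's.
- ledge_top (a point): Middle of the top edge of the upright ledge (60 wide, 8 thick, 75 mm above the table) at the trailing (-y) end of the carriage, 29 mm behind the button's centre; its front face is 25 mm behind the button's centre. A fingertip on the button can also push against it.
- stop_face (a point): Middle of the top edge of the end stop's face (45 mm above the table) that the leading face of the carriage meets; the carriage's leading face is 27 mm ahead of the button's centre.
- carriage (a joint): Position of the carriage along the feeder's y, m: 0 at the start stop, 0.150 at the end stop; starts latched at about 0.013 (0.011 to 0.015). With the button up a toothed latch inside locks it, with a few mm of play, and force does not free it. With the button more than half down (over 0.003) it slides freely: it takes about 1 N, and about 3 N once it pushes the box.
- lock (a joint): Travel of the lock button, m: 0 up (locked), 0.006 fully down. Spring return: about 2.4 N to start, 5 N fully down. Let go at the end stop, it rises and locks the carriage there; let go on the way, it rises and catches in the next tooth.
- gift_box: Open box of incense sticks, 150 (x) by 70 (y) by 32 mm high, about 0.2 kg, loose on the bed ahead of the carriage's steel pusher plate (which reaches 190 mm to +x of the carriage centre, top 47 mm above the table). Origin at the centre of its underside.
- pan (a point): Centre of the steel weighing pan, a thin plate flush with the bed, 165 (x) by 78 (y) mm, in front of the scale head: where the box ends when the carriage is at its end stop.
- bundle_a: bundle of incense sticks, 25 diameter x 130 long, lying along its y on the feeder bed beyond the guide strip (sizes in mm); bystander, loose, origin at the centre of its underside.
- bundle_b: a like bundle on the table (sizes in mm); bystander, loose, origin at the centre of its underside.
- bundle_c: a like bundle on the table (sizes in mm); bystander, loose, origin at the centre of its underside.
- weight: brass test weight with a knob, 28 diameter x 43 high, standing on the feeder bed behind the pusher plate (sizes in mm); bystander, loose, origin at the centre of its underside.
- tape: roll of clear tape lying flat, 80 diameter x 24 high (sizes in mm); bystander, loose, origin at the centre of its underside.
- glue: jar, 52 diameter x 75 high (sizes in mm); bystander, loose, origin at the centre of its underside.
- stamp: wooden hand stamp, 40 diameter x 62 high (sizes in mm); bystander, loose, origin at the centre of its underside.
Mind the look-alikes: they are no part of the job. Leave any yellow look-alike of the gift_box alone.

How it is judged:
By the outcome, as a careful person would: the job done as asked, in the order asked, and still so for the second after the job is handed in, with the robot touching nothing.
It also fails if it takes over 42 s, if anything falls off the work surface, if the arm or the gripper's body presses on something with over 40 N, if the wrist force passes 120 N, or if a joint passes its speed limit or range.

## Working session

There is one attempt and no reset: what is moved stays moved. The work goes in short steps, Python scripts to look and compute and a tool call to move; the robot and the scene stay as the last step left them, time stands still between calls to the robot, and variables do not carry over. Pictures are saved under pics/ and viewed, about 8 in all and at most 12, crops included, and the job is handed in when it is done.

Besides the shell and the picture viewer there is one more tool, called after "Emit:" by a JSON object that holds its "api" and its "payload". jog_arm: Moves the arm, as the interface text tells. Its arguments: {"type":"object","properties":{"increments":{"type":"array"},"force":{"type":"number"}},"required":["increments"]}

```bash
mkdir -p pics; cat > h.py <<'E'
import numpy as np,cv2
from workcell import readout, read_camera, bot, spotter
def w(c,uv,z=None):
    """pixel -> world, by depth, or on the plane z"""
    u,v=uv;T=c["world_from_camera"];d=np.array([(u-c["cx"])/c["fx"],(v-c["cy"])/c["fy"],1])
    if z is None:
        p=c["range_z"][int(v)-1:int(v)+2,int(u)-1:int(u)+2];s=np.median(p)
    else: s=(z-T[2,3])/(T[:3,:3]@d)[2]
    return T[:3,:3]@(d*s)+T[:3,3]
def px(c,P):
    T=c["world_from_camera"];p=T[:3,:3].T@(np.array(P)-T[:3,3]);return np.array([c["fx"]*p[0]/p[2]+c["cx"],c["fy"]*p[1]/p[2]+c["cy"]])
E
python3 - <<'E'
from h import *
for n in("top","side"):
    c=read_camera(n);cv2.imwrite(f"pics/{n}0.png",c["img"])
    for t,z in(("pad_top",.058),("ledge_top",.075),("stop_face",.045),("pan",.014),("gift_box",.014),("feeder",0),("weight",.014)):
        for r in spotter.spot_point(c,t)[:3]: print(n,t,round(r["p"],2),np.round(r["location"],1),np.round(w(c,r["location"]),3),np.round(w(c,r["location"],z),3))
s=readout.read_state();print(s["time"],s["tcp_rot"],s["width"])
E
```

```text
top pad_top 0.82 [323.2 221.6] [ 0.591 -0.091  0.056] [ 0.591 -0.09   0.058]
top ledge_top 0.66 [339.3 222. ] [ 0.589 -0.136  0.073] [ 0.589 -0.135  0.075]
top stop_face 0.86 [273.1 225.7] [0.579 0.056 0.015] [0.577 0.056 0.045]
top stop_face 0.28 [417.5 204.2] [ 0.654 -0.38   0.012] [ 0.65  -0.371  0.045]
top pan 0.82 [254.4 186.7] [0.697 0.115 0.014] [0.697 0.116 0.014]
top pan 0.74 [325.2 222.5] [ 0.589 -0.097  0.055] [ 0.592 -0.101  0.014]
top gift_box 0.96 [284.  185.3] [0.699 0.026 0.039] [0.703 0.026 0.014]
top gift_box 0.78 [231.7 291.1] [0.382 0.174 0.024] [0.382 0.175 0.014]
top gift_box 0.71 [311.  301.3] [ 0.358 -0.06   0.027] [ 0.357 -0.061  0.014]
top feeder 0.65 [287.4 201.9] [0.649 0.015 0.039] [0.654 0.014 0.   ]
top feeder 0.25 [417.5 254.1] [ 0.503 -0.373  0.033] [ 0.504 -0.382  0.   ]
top weight 0.52 [335.6 179.1] [ 0.721 -0.128  0.038] [ 0.725 -0.131  0.014]
side pad_top 0.85 [314.  263.3] [ 0.601 -0.096  0.055] [ 0.6   -0.098  0.058]
side pad_top 0.33 [316.7 270.3] [ 0.599 -0.117  0.056] [ 0.599 -0.118  0.058]
side ledge_top 0.58 [315.1 271.6] [ 0.595 -0.118  0.055] [ 0.589 -0.133  0.075]
side stop_face 0.66 [280.7 226.3] [0.571 0.056 0.038] [0.569 0.049 0.045]
side pan 0.77 [317.6 209.2] [0.692 0.112 0.012] [0.691 0.11  0.014]
side gift_box 0.88 [199.3 221.2] [0.381 0.155 0.024] [0.381 0.166 0.014]
side gift_box 0.68 [331.7 231.2] [0.685 0.001 0.037] [0.695 0.021 0.014]
side gift_box 0.56 [201.3 296.8] [ 0.347 -0.082  0.022] [ 0.347 -0.075  0.014]
side feeder 0.87 [316.9 243.4] [ 0.641 -0.014  0.023] [0.65  0.006 0.   ]
side feeder 0.17 [279.2 225.3] [0.568 0.058 0.04 ] [0.579 0.098 0.   ]
side weight 0.7 [367.3 270.5] [ 0.718 -0.13   0.025] [ 0.723 -0.122  0.014]
side weight 0.32 [355.6 200.8] [0.792 0.091 0.031] [0.802 0.109 0.014]
0.8 [-1.31197972  1.03302377 -1.03304685] 0.9990721997024234
```

View pics/top0.png

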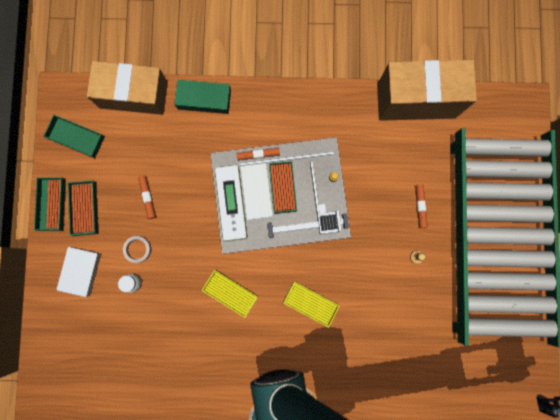

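View pics/side0.png

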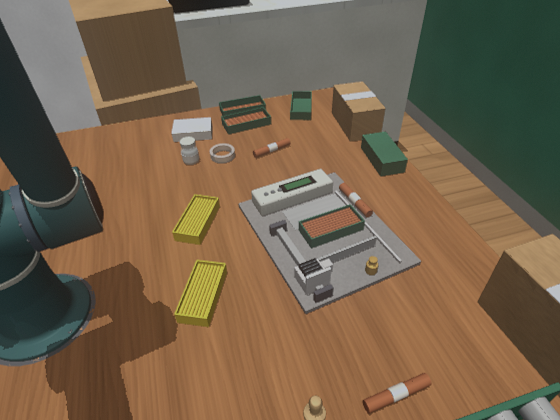

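Top view: the carriage with the black button is at about (328,221) and the rail runs left to the stop at (270,230). The scale is at (231,200), the pan at (255,188), and the red incense box at (284,186), which is the real gift_box on the bed. Its look-alikes are the yellow boxes at (230,292) and (311,303), the red and green boxes at (50,205), (83,208) and (74,137), and the green one at (203,96). The black stop blocks at (270,230) and (346,221) could be taken for the button. The feeder is yawed about 6°.

Plan: straddle the ledge, with the front finger on the button and the rear finger behind the ledge. I'll move above it and check with the wrist camera first.

```bash
cat >> h.py <<'E'
from scipy.spatial.transform import Rotation as Ro
def plan(target,yaw,n,st=None,op=.3):
    """tool x along feeder y (or its opposite), tool y down; prints equal increments for n rows"""
    st=st or readout.read_state();p=np.array(st["tool_pos"]);R=Ro.from_rotvec(st["tcp_rot"]);M=R.as_matrix()
    fy=np.array([-np.sin(yaw),np.cos(yaw),0]);dn=np.array([0,0,-1.])
    best=None
    for s in(1,-1):
        x=s*fy;G=np.stack([x,dn,np.cross(x,dn)],1);rv=(R.inv()*Ro.from_matrix(G)).as_rotvec()
        if best is None or np.linalg.norm(rv)<np.linalg.norm(best[1]):best=(s,rv)
    d=np.array(target)-p
    print("pos",p.round(4),"axes x,y,z",M.T.round(3).tolist());print("sign",best[0],"turn",best[1].round(4),"shift tool",(M.T@d).round(4))
    for k in range(n):
        Rk=R*Ro.from_rotvec(best[1]*k/n);print(np.r_[Rk.inv().apply(d/n),best[1]/n].round(4).tolist())
E
python3 - <<'E'
from h import *
s=readout.read_state();print(s["q"])
plan([.60,-.10,.26],.11,13)
c=read_camera("wrist");print(c["world_from_camera"].round(3),c["fx"])
E
```

```text
[-1.37092363e+00  2.63851822e-01  1.60399817e+00 -2.48076733e-05
  1.27370439e+00 -3.68850342e-02]
pos [ 0.1583 -0.6562  0.2453] axes x,y,z [[0.235, -0.972, 0.0], [-0.0, -0.0, -1.0], [0.972, 0.235, -0.0]]
sign -1 turn [0.     0.1268 0.    ] shift tool [-0.437  -0.0147  0.5598]
[-0.0336, -0.0011, 0.0431, 0.0, 0.0098, 0.0]
[-0.034, -0.0011, 0.0427, 0.0, 0.0098, 0.0]
[-0.0345, -0.0011, 0.0424, 0.0, 0.0098, 0.0]
[-0.0349, -0.0011, 0.0421, 0.0, 0.0098, 0.0]
[-0.0353, -0.0011, 0.0417, 0.0, 0.0098, 0.0]
[-0.0357, -0.0011, 0.0414, 0.0, 0.0098, 0.0]
[-0.0361, -0.0011, 0.041, 0.0, 0.0098, 0.0]
[-0.0365, -0.0011, 0.0407, 0.0, 0.0098, 0.0]
[-0.0369, -0.0011, 0.0403, 0.0, 0.0098, 0.0]
[-0.0373, -0.0011, 0.0399, 0.0, 0.0098, 0.0]
[-0.0377, -0.0011, 0.0396, 0.0, 0.0098, 0.0]
[-0.038, -0.0011, 0.0392, 0.0, 0.0098, 0.0]
[-0.0384, -0.0011, 0.0388, 0.0, 0.0098, 0.0]
[[ 0.235 -0.921 -0.31   0.239]
 [-0.972 -0.222 -0.076 -0.636]
 [ 0.001  0.319 -0.948  0.372]
 [ 0.     0.     0.     1.   ]] 340.45855980066034
```

Emit:
{"api": "jog_arm", "payload": {"increments": [[-0.034,-0.001,0.043,0,0.01,0,0.32],[-0.034,-0.001,0.043,0,0.01,0,0.32],[-0.034,-0.001,0.042,0,0.01,0,0.32],[-0.035,-0.001,0.042,0,0.01,0,0.32],[-0.035,-0.001,0.042,0,0.01,0,0.32],[-0.036,-0.001,0.041,0,0.01,0,0.32],[-0.036,-0.001,0.041,0,0.01,0,0.32],[-0.036,-0.001,0.041,0,0.01,0,0.32],[-0.037,-0.001,0.04,0,0.01,0,0.32],[-0.037,-0.001,0.04,0,0.01,0,0.32]]}}

```text
time: 2.1
tool_pos: [0.5081, -0.2219, 0.257]
tcp_rot: [-1.266, 1.11, -1.123]
wrist_force: [-0.4, -0.8, 0.9]
width: 0.322
```

```bash
python3 - <<'E'
from h import *
plan([.60,-.10,.26],.11,8)
E
```

```text
pos [ 0.5081 -0.2219  0.257 ] axes x,y,z [[0.125, -0.992, 0.006], [0.005, -0.006, -1.0], [0.992, 0.125, 0.005]]
sign -1 turn [-0.0046  0.0151  0.0061] shift tool [-0.1095 -0.0032  0.1065]
[-0.0137, -0.0004, 0.0133, -0.0006, 0.0019, 0.0008]
[-0.0137, -0.0004, 0.0133, -0.0006, 0.0019, 0.0008]
[-0.0137, -0.0004, 0.0133, -0.0006, 0.0019, 0.0008]
[-0.0138, -0.0004, 0.0132, -0.0006, 0.0019, 0.0008]
[-0.0138, -0.0004, 0.0132, -0.0006, 0.0019, 0.0008]
[-0.0138, -0.0004, 0.0132, -0.0006, 0.0019, 0.0008]
[-0.0138, -0.0004, 0.0131, -0.0006, 0.0019, 0.0008]
[-0.0139, -0.0004, 0.0131, -0.0006, 0.0019, 0.0008]
```

Emit:
{"api": "jog_arm", "payload": {"increments": [[-0.037,-0.001,0.035,0,0.01,0,0.32],[-0.036,-0.001,0.035,0,0.01,0,0.32],[-0.036,-0.001,0.035,0,0.005,0,0.32],[0,0,0,0,0,0,0.32]]}}

```text
time: 2.6
tool_pos: [0.6046, -0.0939, 0.2609]
tcp_rot: [-1.255, 1.123, -1.14]
wrist_force: [0.3, -0.1, 0.3]
width: 0.32
```

```bash
python3 - <<'E'
from h import *
c=read_camera("wrist");cv2.imwrite("pics/w1.png",c["img"])
for t,z in(("pad_top",.058),("ledge_top",.075),("stop_face",.045),("pan",.014),("gift_box",.014)):
    for r in spotter.spot_point(c,t)[:2]: print(t,round(r["p"],2),np.round(r["location"],1),np.round(w(c,r["location"]),3),np.round(w(c,r["location"],z),4))
plan([.60,-.10,.26],.11,1)
print(readout.read_state()["time"])
E
```

```text
pad_top 0.97 [293.9 199.7] [ 0.587 -0.108  0.056] [ 0.5878 -0.1079  0.058 ]
ledge_top 0.62 [320.2 201.1] [ 0.594 -0.132  0.073] [ 0.594 -0.132  0.075]
stop_face 0.8 [135.4 202.7] [0.563 0.058 0.042] [0.5637 0.0569 0.045 ]
pan 0.82 [91.  72.1] [0.689 0.111 0.013] [0.6888 0.1104 0.014 ]
gift_box 0.97 [237.1 345.3] [ 0.62  -0.079  0.312] [ 0.3655 -0.0589  0.014 ]
gift_box 0.81 [168.1  73.8] [0.695 0.025 0.038] [0.6953 0.0324 0.014 ]
pos [ 0.6022 -0.098   0.2609] axes x,y,z [[0.098, -0.995, 0.007], [0.007, -0.007, -1.0], [0.995, 0.098, 0.006]]
sign -1 turn [-0.0064 -0.0115  0.0075] shift tool [ 0.0017  0.0009 -0.0023]
[0.0017, 0.0009, -0.0023, -0.0064, -0.0115, 0.0075]
2.9
```

View pics/w1.png

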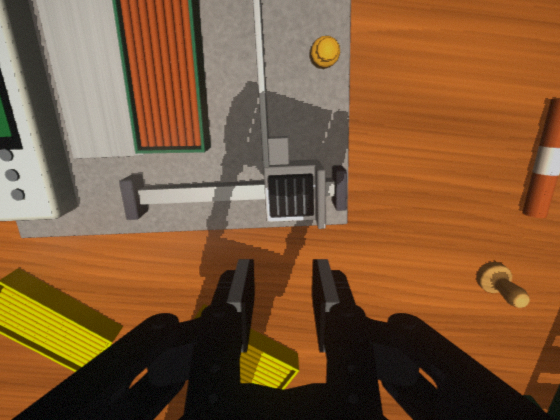

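The close view shows the button, black and ribbed, at (292,196) and the ledge at (321,198). The end stop face is at (138,197), and the fingers are at (240,300) and (322,300). I've chosen this one; next I'll refine the yaw from the bed edges.

```bash
python3 - <<'E'
from h import *
c=read_camera("wrist")
P=lambda u,v,z:w(c,(u,v),z)
def yaw(a,b): d=a-b; return np.arctan2(-d[0],d[1])
print("bed",yaw(P(20,236,.014),P(347,224,.014)),P(347,224,.014).round(4))
e=P(350,10,.014)-P(347,224,.014);print("side",np.arctan2(e[1],e[0]))
print("rail",yaw(P(140,200,.03),P(265,196,.03)))
T=c["world_from_camera"]
# depth-based: points at carriage-top/button/ledge height
d=c["range_z"];v,u=np.mgrid[:420,:560];X=np.stack([(u-c["cx"])/c["fx"]*d,(v-c["cy"])/c["fy"]*d,d],-1)@T[:3,:3].T+T[:3,3]
reg=(abs(X[...,0]-.59)<.06)&(abs(X[...,1]+.11)<.07)&(d>0)&(v<240)
for a,b in((.0535,.062),(.067,.08)):
    m=reg&(X[...,2]>a)&(X[...,2]<b);q=X[m];print(a,m.sum(),q.mean(0).round(4),cv2.minAreaRect(q[:,:2].astype(np.float32)*1000))
cv2.imwrite("pics/w2.png",cv2.resize(c["img"][140:250,230:370],None,fx=4,fy=4))
E
```

```text
bed 0.13450364985532487 [ 0.5482 -0.1808  0.014 ]
side 0.14438483044504508
rail 0.1293134561809702
0.0535 1929 [ 0.5916 -0.1048  0.0564] ((594.4977416992188, -105.68833923339844), (57.98291778564453, 53.01465606689453), 1.892447829246521)
0.067 515 [ 0.5957 -0.1324  0.0728] ((594.74560546875, -132.83042907714844), (59.67827606201172, 8.122326850891113), 8.519732475280762)
```

View pics/w2.png

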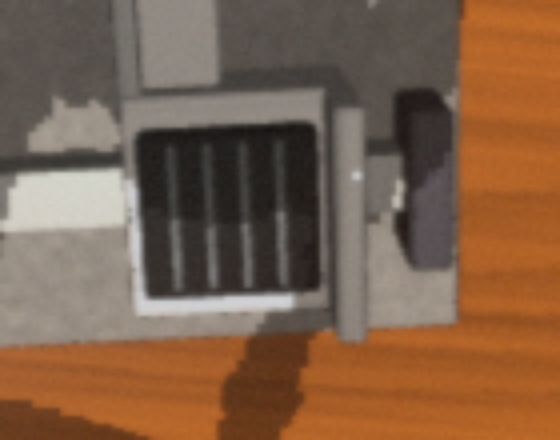

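```bash
python3 - <<'E'
from h import *
print(bot.finger_overhang)
plan([.5943,-.1272,.105],.14,4)
E
```

```text
0.014
pos [ 0.6022 -0.098   0.2609] axes x,y,z [[0.098, -0.995, 0.007], [0.007, -0.007, -1.0], [0.995, 0.098, 0.007]]
sign -1 turn [-0.0065 -0.0416  0.0075] shift tool [ 0.0271  0.1561 -0.0118]
[0.0068, 0.039, -0.0029, -0.0016, -0.0104, 0.0019]
[0.0068, 0.039, -0.003, -0.0016, -0.0104, 0.0019]
[0.0069, 0.039, -0.003, -0.0016, -0.0104, 0.0019]
[0.0069, 0.039, -0.003, -0.0016, -0.0104, 0.0019]
```

Emit:
{"api": "jog_arm", "payload": {"increments": [[0.007,0.039,-0.003,-0.0016,-0.0104,0.0019,0.32],[0.007,0.039,-0.003,-0.0016,-0.0104,0.0019,0.32],[0.007,0.039,-0.003,-0.0016,-0.0104,0.0019,0.32],[0.007,0.036,-0.003,-0.0016,-0.0104,0.0019,0.32],[0,0,0,0,0,0,0.32]]}}

```text
time: 3.58
tool_pos: [0.5935, -0.1339, 0.1072]
tcp_rot: [-1.267, 1.106, -1.114]
wrist_force: [0.3, 0.6, 0.1]
width: 0.314
```

```bash
python3 - <<'E'
from h import *
plan([.5943,-.1272,.080],.14,2)
s=readout.read_state();print(s["wrist_force"],s["width"])
c=read_camera("wrist");a=c["img"][130:400,130:430]
b=read_camera("side")["img"][210:320,250:400]
cv2.imwrite("pics/w3.png",np.hstack([cv2.resize(a,(440,396)),cv2.resize(b,(360,396))]))
E
```

```text
pos [ 0.5935 -0.1339  0.1072] axes x,y,z [[0.133, -0.991, 0.002], [0.005, -0.001, -1.0], [0.991, 0.133, 0.005]]
sign -1 turn [-0.0051 -0.0063  0.0017] shift tool [-0.0066  0.0272  0.0016]
[-0.0033, 0.0136, 0.0008, -0.0025, -0.0032, 0.0009]
[-0.0033, 0.0136, 0.0008, -0.0025, -0.0032, 0.0009]
[0.28305513 0.56507537 0.07316661] 0.31427239176850713
```

View pics/w3.png

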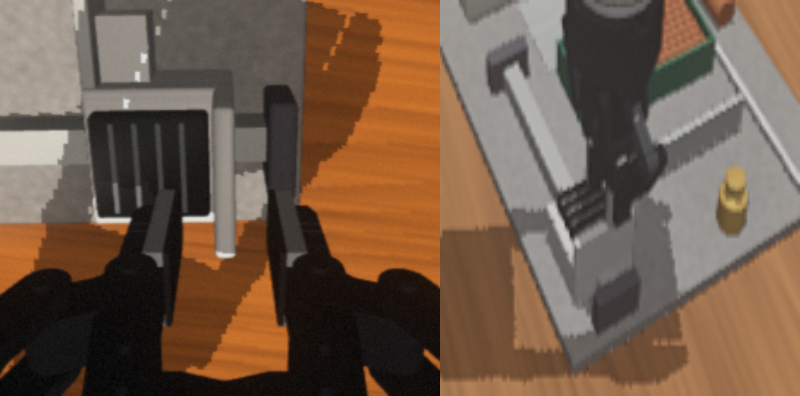

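The ledge at (225,180) lies between the fingers and the front finger is over the button, as planned. I'll correct +6 mm and descend between them.

Emit:
{"api": "jog_arm", "payload": {"increments": [[-0.006,0.0,0.001,-0.003,-0.003,0.001,0.32],[0,0.014,0,0,0,0,0.32],[0,0.012,0,0,0,0,0.32],[0,0,0,0,0,0,0.32]]}}

```text
time: 4.18
tool_pos: [0.6013, -0.1278, 0.0894]
tcp_rot: [-1.262, 1.091, -1.119]
wrist_force: [-1.0, -0.1, 0.2]
width: 0.318
```

```bash
python3 - <<'E'
from h import *
plan([.5943,-.1272,.068],.14,1)
E
```

```text
pos [ 0.6013 -0.1278  0.0894] axes x,y,z [[0.138, -0.99, 0.007], [0.019, -0.004, -1.0], [0.99, 0.138, 0.018]]
sign -1 turn [-0.0178 -0.0018  0.0069] shift tool [-0.0017  0.0212 -0.0072]
[-0.0017, 0.0212, -0.0072, -0.0178, -0.0018, 0.0069]
```

Emit:
{"api": "jog_arm", "payload": {"increments": [[-0.001,0.006,-0.005,-0.013,0,0.006,0.32],[0,0.006,-0.001,-0.003,0,0,0.32],[0,0.004,0,0,0,0,0.32],[0,0,0,0,0,0,0.32]]}}

```text
time: 4.68
tool_pos: [0.595, -0.1276, 0.072]
tcp_rot: [-1.271, 1.106, -1.107]
wrist_force: [-0.4, -0.1, 0.0]
width: 0.322
```

```bash
python3 - <<'E'
from h import *
plan([.5943,-.1272,.066],.14,1)
E
```

```text
pos [ 0.595  -0.1276  0.072 ] axes x,y,z [[0.138, -0.99, 0.0], [0.001, -0.0, -1.0], [0.99, 0.138, 0.001]]
sign -1 turn [-0.0005 -0.0017  0.0004] shift tool [-0.0005  0.006  -0.0007]
[-0.0005, 0.006, -0.0007, -0.0005, -0.0017, 0.0004]
```

Emit:
{"api": "jog_arm", "payload": {"increments": [[0,0.004,0,0,0,0,0.32],[0,0.003,0,0,0,0,0.32],[0,0,0,0,0,0,0.32]]}}

```text
time: 5.05
tool_pos: [0.5954, -0.1277, 0.0662]
tcp_rot: [-1.271, 1.106, -1.107]
wrist_force: [-2.0, 0.6, 4.4]
width: 0.316
```

Emit:
{"api": "jog_arm", "payload": {"increments": [[0,0.003,0,0,0,0,0.32],[0,0.002,0,0,0,0,0.32]]}}

```text
time: 5.3
tool_pos: [0.5958, -0.1285, 0.0656]
tcp_rot: [-1.272, 1.105, -1.108]
wrist_force: [-6.9, -0.2, 14.8]
width: 0.321
```

Emit:
{"api": "jog_arm", "payload": {"increments": [[-0.004,0.001,0,0,0,0,0.32],[-0.006,0.001,0,0,0,0,0.32],[-0.008,0.001,0,0,0,0,0.32]]}}

```text
time: 5.68
tool_pos: [0.5933, -0.113, 0.0658]
tcp_rot: [-1.275, 1.102, -1.11]
wrist_force: [-3.0, -1.5, 8.2]
width: 0.313
```

```bash
python3 - <<'E'
from h import *
s=readout.read_state();print(s["tool_pos"],s["wrist_force"])
c=read_camera("wrist");a=c["img"][130:400,130:430]
b=read_camera("side")["img"][190:320,230:400]
for r in spotter.spot_point(c,"ledge_top")[:1]: print(w(c,r["location"],.075))
cv2.imwrite("pics/w4.png",np.hstack([cv2.resize(a,(440,396)),cv2.resize(b,(360,396))]))
E
```

```text
[ 0.59329382 -0.11295594  0.06575474] [-3.01275403 -1.54029292  8.19502439]
[ 0.5939383  -0.11913897  0.075     ]
```

View pics/w4.png

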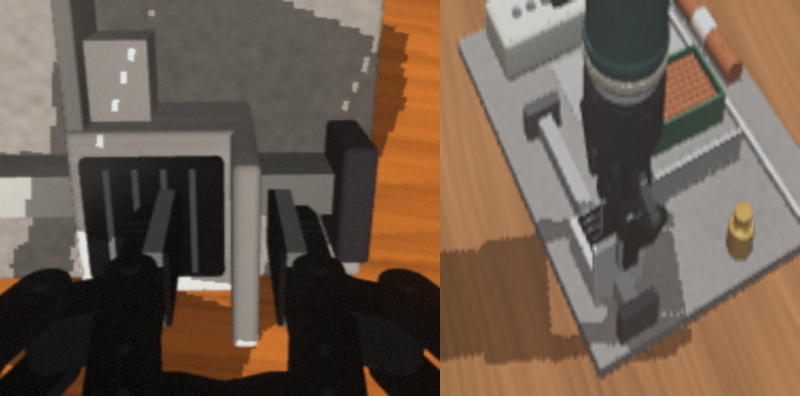

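The carriage has moved off the start stop with the button held flush, and the rear finger is behind the ledge at (290,220). Next I'll keep pushing.

Emit:
{"api": "jog_arm", "payload": {"increments": [[-0.01,0.0015,0,0,0,0,0.32],[-0.01,0.0015,0,0,0,0,0.32],[-0.01,0.0015,0,0,0,0,0.32],[-0.01,0.0015,0,0,0,0,0.32]]}}

```text
time: 6.32
tool_pos: [0.5879, -0.0754, 0.0658]
tcp_rot: [-1.279, 1.099, -1.112]
wrist_force: [-5.2, -1.5, 11.0]
width: 0.318
```

```bash
python3 - <<'E'
from h import *
plan([.5943,-.1272,.0656],.14,1)
c=read_camera("wrist")
for r in spotter.spot_point(c,"ledge_top")[:1]+spotter.spot_point(c,"pad_top")[:1]: print(w(c,r["location"],.075))
E
```

```text
pos [ 0.5879 -0.0754  0.0658] axes x,y,z [[0.14, -0.99, 0.01], [0.002, -0.01, -1.0], [0.99, 0.14, 0.0]]
sign -1 turn [-0.0001  0.0009  0.0099] shift tool [ 0.0522  0.0007 -0.0009]
[0.0522, 0.0007, -0.0009, -0.0001, 0.0009, 0.0099]
[ 0.58808032 -0.08115174  0.075     ]
```

Emit:
{"api": "jog_arm", "payload": {"increments": [[-0.01,0.0015,-0.0003,0,0,0.002,0.32],[-0.01,0.0015,-0.0003,0,0,0.002,0.32],[-0.01,0.0015,-0.0003,0,0,0.002,0.32],[-0.01,0.0015,-0.0003,0,0,0.002,0.32],[-0.01,0.0015,-0.0003,0,0,0.002,0.32],[-0.01,0.0015,0,0,0,0.002,0.32]]}}

```text
time: 7.22
tool_pos: [0.5799, -0.0215, 0.0658]
tcp_rot: [-1.278, 1.095, -1.11]
wrist_force: [-5.2, -3.5, 10.9]
width: 0.325
```

```bash
python3 - <<'E'
from h import *
plan([.5943,-.1272,.0656],.14,1)
c=read_camera("wrist")
for r in spotter.spot_point(c,"ledge_top")[:1]: print(w(c,r["location"],.075))
b=read_camera("top")["img"][120:270,190:370]
cv2.imwrite("pics/w5.png",np.hstack([cv2.resize(c["img"],(420,315)),cv2.resize(b,(378,315))]))
E
```

```text
pos [ 0.5799 -0.0215  0.0658] axes x,y,z [[0.144, -0.99, 0.009], [0.004, -0.009, -1.0], [0.99, 0.144, 0.003]]
sign -1 turn [-0.0028  0.0046  0.0091] shift tool [ 0.1067  0.0011 -0.001 ]
[0.1067, 0.0011, -0.001, -0.0028, 0.0046, 0.0091]
[ 0.5799253  -0.02676838  0.075     ]
```

View pics/w5.png

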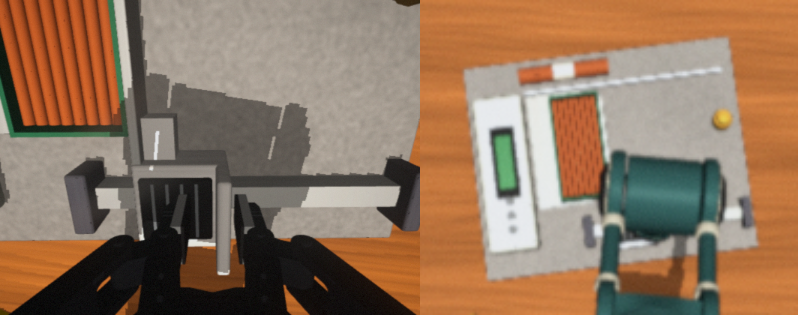

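The pusher meets the box and about 30 mm remains to the stop at (85,195). I'll go slower from here.

Emit:
{"api": "jog_arm", "payload": {"increments": [[-0.009,0.0015,0,0,-0.002,0.002,0.32],[-0.008,0.0015,0,0,-0.001,0.002,0.32],[-0.007,0.0015,0,0,0,0,0.32],[-0.005,0.0015,0,0,0,0,0.32]]}}

```text
time: 7.88
tool_pos: [0.5763, 0.0044, 0.0658]
tcp_rot: [-1.281, 1.091, -1.107]
wrist_force: [-4.5, -4.9, 11.7]
width: 0.319
```

Emit:
{"api": "jog_arm", "payload": {"increments": [[-0.004,0.0015,0,0,0,0,0.32],[-0.004,0.0015,0,0,0,0,0.32]]}}

```text
time: 8.12
tool_pos: [0.5762, 0.0101, 0.0659]
tcp_rot: [-1.284, 1.086, -1.11]
wrist_force: [-0.9, -5.4, 8.3]
width: 0.317
```

Emit:
{"api": "jog_arm", "payload": {"increments": [[-0.003,0.0015,0,0,0,0,0.32],[-0.003,0.0015,0,0,0,0,0.32]]}}

```text
time: 8.38
tool_pos: [0.5768, 0.0117, 0.0659]
tcp_rot: [-1.289, 1.078, -1.115]
wrist_force: [-5.7, -14.0, 11.0]
width: 0.32
```

Emit:
{"api": "jog_arm", "payload": {"increments": [[-0.003,0.0015,0,0,0,0,0.32],[-0.003,0.0015,0,0,0,0,0.32]]}}

```text
time: 8.62
tool_pos: [0.5769, 0.0116, 0.0661]
tcp_rot: [-1.296, 1.071, -1.121]
wrist_force: [-3.6, -11.2, 11.6]
width: 0.318
```

```bash
python3 - <<'E'
from h import *
plan([.5943,-.1272,.0656],.14,1)
c=read_camera("wrist")
for r in spotter.spot_point(c,"ledge_top")[:1]: print(w(c,r["location"],.075))
cv2.imwrite("pics/w6.png",cv2.resize(c["img"][100:360,0:400],(800,520)))
E
```

```text
pos [0.5769 0.0116 0.0661] axes x,y,z [[0.155, -0.987, 0.033], [0.011, -0.032, -0.999], [0.988, 0.156, 0.006]]
sign -1 turn [-0.0063  0.0161  0.0332] shift tool [ 0.1397  0.0051 -0.0044]
[0.1397, 0.0051, -0.0044, -0.0063, 0.0161, 0.0332]
[0.57491084 0.0014957  0.075     ]
```

View pics/w6.png

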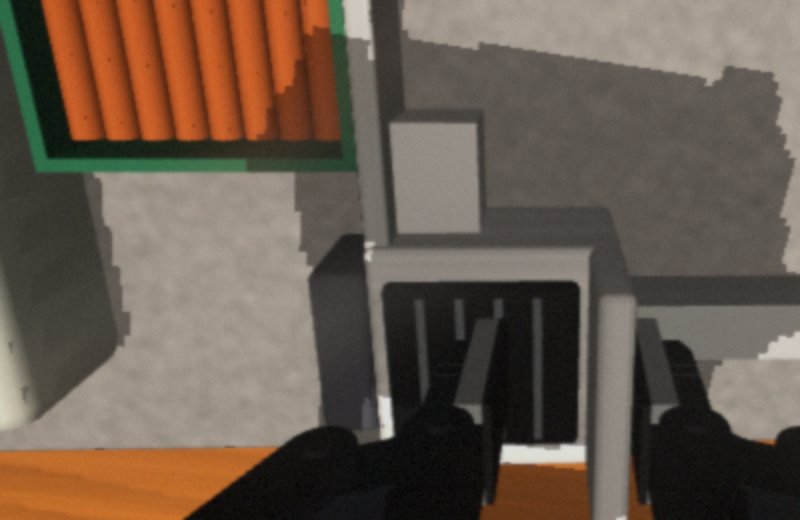

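The carriage's leading face is against the stop block at (370,330), and the pusher is touching the box. I'll lift straight up with a slight forward push so the carriage can't slip back before it locks.

Emit:
{"api": "jog_arm", "payload": {"increments": [[-0.002,-0.002,0,0,0,0,0.32],[-0.002,-0.003,0,0,0,0,0.32],[-0.001,-0.004,0,0,0,0,0.32],[0,-0.006,0,0,0,0,0.32]]}}

```text
time: 9.22
tool_pos: [0.5761, 0.0118, 0.0804]
tcp_rot: [-1.302, 1.068, -1.126]
wrist_force: [-0.2, -0.8, -0.5]
width: 0.324
```

```bash
python3 - <<'E'
from h import *
plan([.572,.012,.2],.14,1)
c=read_camera("wrist")
for t,z in(("ledge_top",.075),("pad_top",.058)):
  for r in spotter.spot_point(c,t)[:1]: print(w(c,r["location"],z),w(c,r["location"]))
E
```

```text
pos [0.5761 0.0118 0.0804] axes x,y,z [[0.156, -0.987, 0.041], [0.012, -0.039, -0.999], [0.988, 0.156, 0.006]]
sign -1 turn [-0.006   0.0164  0.0405] shift tool [ 0.004  -0.1195 -0.0033]
[0.004, -0.1195, -0.0033, -0.006, 0.0164, 0.0405]
[0.57495814 0.00114607 0.075     ] [0.57396376 0.00078808 0.07338039]
[0.57027186 0.02928001 0.058     ] [0.58497118 0.02948599 0.0835393 ]
```

Emit:
{"api": "jog_arm", "payload": {"increments": [[0,-0.012,0,0,0,0,0.32],[0,-0.03,0,0,0,0,0.32],[0,-0.05,0,0,0,0.02,0.32],[0,-0.05,0,0,0,0.02,0.32],[0.05,-0.04,0,0,0,0,0.32],[0.06,0,0,0,0,0,0.32],[0.06,0,0,0,0,0,0.32],[0.06,0,0,0,0,0,0.32],[0,0,0,0,0,0,0.32]]}}

```text
time: 10.5
tool_pos: [0.6141, -0.209, 0.2754]
tcp_rot: [-1.266, 1.078, -1.092]
wrist_force: [0.2, 0.7, -0.4]
width: 0.318
```

```bash
python3 - <<'E'
from h import *
c=read_camera("top");s=read_camera("side")
for t,z in(("ledge_top",.075),("pad_top",.058),("gift_box",.014),("stop_face",.045),("pan",.014)):
  for k in(c,s):
    for r in spotter.spot_point(k,t)[:1]: print(t,w(k,r["location"],z).round(4),w(k,r["location"]).round(4))
cv2.imwrite("pics/w7.png",np.hstack([cv2.resize(c["img"][120:270,190:370],(400,333)),cv2.resize(s["img"][160:310,220:400],(400,333))]))
print(readout.read_state()["wrist_force"])
E
```

```text
ledge_top [ 0.576  -0.0076  0.075 ] [ 0.5795 -0.0091  0.0331]
ledge_top [0.5696 0.0022 0.075 ] [0.5756 0.0211 0.0551]
pad_top [0.5783 0.0333 0.058 ] [0.5783 0.0333 0.0576]
pad_top [ 0.6306 -0.0415  0.058 ] [ 0.6483 -0.001   0.0112]
gift_box [0.3749 0.1756 0.014 ] [0.3755 0.1746 0.0253]
gift_box [0.376  0.1681 0.014 ] [0.3759 0.1573 0.0239]
stop_face [0.5576 0.0575 0.045 ] [0.5575 0.0575 0.0453]
stop_face [0.5713 0.0425 0.045 ] [0.5685 0.0332 0.0547]
pan [0.6902 0.1181 0.014 ] [0.6863 0.1168 0.0391]
pan [0.6873 0.1079 0.014 ] [0.6776 0.0851 0.0364]
[ 0.15734287 -0.50696679 -0.09921697]
```

View pics/w7.png

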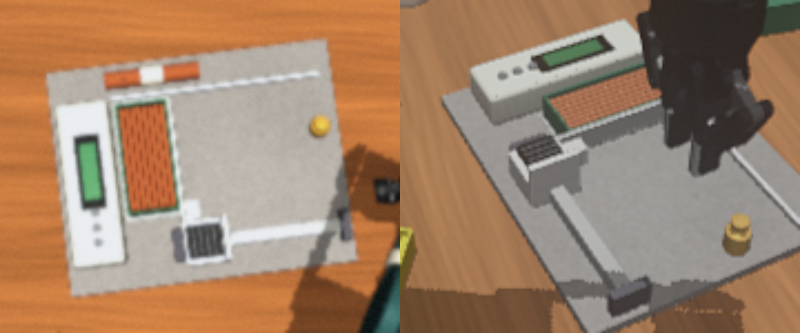

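The box covers the pan beside the scale head at (148,158). The carriage is at the end stop at (205,240) with its button up, and the weight and bundle haven't moved. The hand is clear, so I'll hand in.

```bash
python3 -c "
from workcell import bot
print(bot.finish_job())"
```

```text
the job is handed in; nothing more can be done
None
```

The carriage is against its end stop with the lock button up, and the box of incense sticks is on the weighing pan. I handed the job in at about 10.6 s.

I held the button down with the front fingertip at about 8–15 N, with the other finger behind the ledge. I pushed the carriage until it stopped moving, with about 11–14 N against the stop. Then I lifted straight up and moved the hand clear.

**Checks that agreed:**
- The last wrist view before release showed the carriage's leading face on the stop block.
- After I lifted off the button, the wrist camera put the ledge within 0.4 mm of where it was before.
- In the final top view the button top reads 57.6 mm high, which is the unpressed height.
- The box lies on the pan beside the scale head. The weight and the bundle on the bed appear undisturbed, and the wrist force reads about zero.

**Checks that disagreed or were not made:**
- In the final pictures the networks took a yellow look-alike for the gift box, so its place on the pan is judged by eye.
- The side camera's button point was wrong because the hand partly blocked the view.
- The two cameras' ledge points differed by about 10 mm.
- I did not test the lock by pushing the carriage.

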